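# Clamp a blood tube in the courier case and lock its lid

### The arm

A 6-joint arm with a two-finger parallel gripper is mounted at the origin on a cart in front of the work surface, level with it; the furniture and walls round the work are solid. World frame = base frame: x ahead of the robot, y to its left, z up, the work surface at z = 0. Lengths are in m, angles in rad, forces in N, time in s.
With the tool pointing down it reaches from about 0.275 to 0.725 m from the base axis. Payload 15.9 kg.
Tool frame: the origin (TCP) lies between the finger pads; the fingertips stand 19 mm ahead of it and the grasp point (between the pads) is the TCP (manip.finger_overhang is the distance from the TCP to the fingertips, in m); z points along the fingers, y is the line along which they close (so a half turn about z gives the same grasp; the last joint's range is limited). The gripper opens to 85 mm and grips with 20 to 120 N. Pads are 22 mm wide; open, the fingers measure 114 mm over their backs; the gripper's body (76 mm by 85 mm) begins 54 mm behind the grasp point. The pads swing forward as they close: fully open they stand 13 mm farther back than shut.
Start: joints at [-1.337, 0.213, -0.034, 1.323, 0, 1.571], TCP at [0.116, -0.486, 0.25] pointing down, gripper open.
Joint ranges: [-2.98, 2.98], [-0.74, 1.72], [-1.14, 1.35], [-2.1, 2.04], [-1.57, 1.44], [-3.14, 3.14]. Speed limits (rad/s): [1.89, 1.89, 2.39, 2.57, 3.14, 3.14].

### API

Orientations are given as a rotation vector (axis times angle).
In Python, from station import manip gives the robot as it stands. The module is installed in compiled form; this text tells all that it offers.
- The arm moves only by the shell command python3 -m pendant 'ROWS' [FORCE]. ROWS is JSON, a list of rows, each an object of numbers: "grip": the opening in per cent of the stroke, from 0 (shut) to 100 (fully open); "x", "y", "z": the shift along the tool's x, y, z in m; "turn": the turn about the tool's z in rad. A call has 1 to 12 rows; each row is the pose to reach, as a shift and turn from the pose commanded when the call began, along the tool's axes at that moment; what a row does not reach only later rows make up. A row lasts 1/10 s, in which the tool goes at most 50 mm and 8.59 degrees, less where a joint would pass 70% of its speed; a pose out of reach is approached as far as the arm can. A call with a gripper value outside its range is refused whole. The fingers move at their own pace and stop on an object; FORCE is the grip in N (left out, the last holds). Time passes only in rows, so rows that repeat a pose let the fingers close. It gives the time, the measured TCP pose, the force, the opening and the grip force at its end, in the units of the state.
- manip.sense(): the state, without advancing time (a new reading comes with each control period).
- manip.grab_frame(name): name is "side" or "top" or "wrist"; returns a dict with "frame" (420x560x3 uint8, red, green, blue), "intrinsics" (3x3 intrinsics, pixels), "extrinsics" (4x4, takes a point from camera to world coordinates); the wrist camera has in their place "tool_from_camera" (4x4, takes a point from camera to tool coordinates, whose origin is the TCP and whose axes are the flange's). Camera axes: x right, y down, z forward; pixel columns grow to the right and rows downward; lengths in m; the calibration is good to about 2 mm. A picture is of the moment at which its call begins: read the wrist's pose just before it. There is no depth.
- manip.job_done(): hands the job in; it is judged then, once.
The state is a dict: "t": time; "joints": joint angles; "qd": joint speeds; "joint_efforts": joint torques, N m; "ee_pos": TCP position; "tool_rot": TCP orientation; "wrist_force": force on the tool from outside, world axes, zero at the start; "ft_torque": the same for the moment, N m; "width": finger opening in m; "grip_force": force on a finger pad.
Only numpy, scipy, OpenCV 4.12 (cv2) and the standard library are available. Lean on these libraries where they do the work, as an engineer would, in place of code of your own. Each camera call takes 0.05 s, during which the arm holds its last target. There are 200 camera calls.

### The job

Get the blood sample ready for the courier. Take the tube that lies alone on the desk and clamp it in the cradle of the open transport case: nose the tube against the sprung gate, hold the gate back with it, lower it onto the saddles and let go, so that the gate keeps it against the fixed stop. Then swing the lid fully shut, press the black wing stud in and turn it a quarter turn clockwise until, let go, it springs up into its notch and locks the lid; never force it round without pressing it in, and leave the bottle, the small box and the pen where they stand.

Things in the scene. Friction and masses are not known exactly. Their poses are not given: they have to be found in the camera images.
- tube_mid (a point): middle of the loose tube's length and thickness, 6.5 mm above what it lies on; its y axis runs along the tube. Tube 88 mm long, 13 mm thick, with a purple cap 16 mm thick; lies flat on the desk, right of the case. Contacts are those of a bar 12 mm wide, 87 mm long, 13 mm high, so it does not roll. May go into the cradle either way round, same side up. About 12 g.
- case: white transport case fixed on the desk, 140 mm (x) by 180 mm (y); walls 5 mm thick, 48 mm high; origin at the centre of its underside, y towards the hinged side. Floor at z = 6 mm. The cradle runs along y at x = 0, with 45 mm free for fingers on either side: saddles, a fixed stop (-y end) and a sprung gate (+y end). Stop and relaxed gate are 80 mm apart: the tube fits only with the gate held back.
- cradle (a point): where tube_mid comes to rest when clamped: case x = 0, y = +10.5, z = 20.5 mm; the tube along y. Two grey saddles (y = -27 to -13 and +32 to +44 mm) carry its underside at z = 14 mm, between sloping cheeks 21 mm high and 19 mm apart at mid height. Axes as those of the case.
- stop (a point): middle of the top edge of the fixed grey stop's face, which meets the tube: case x = 0, y = -33, z = 27 mm. The stop is 34 mm wide and 6 mm thick, behind this face towards -y.
- gate (a joint): sprung aluminium gate, 30 mm wide, from z = 12 to 46 mm in the case; 0 relaxed (face at case y = +47 mm), grows in m as it is pushed back towards +y, at most 0.016. 1 N when relaxed, 250 N/m. A tube held with its underside between z = 29 and 40 mm passes over the stop and cheeks and still meets the gate. About 0.007 with the tube clamped.
- lid (a joint): lid, rad: 0 shut, 1.57 upright, at most 1.95 (leaning away). Its hinge runs along case x at y = +90, z = 48 mm. 140 mm (x) by 180 mm, 12 mm thick; stays put when near upright (stiff hinge), sinks shut by its own weight in about 2 s once pushed over to below 1.0 rad. Can be pushed over by its outer face beside the stud, whose flange is 54 mm across.
- lid_edge (a point): middle of the lid's free edge on the outer face, 180 mm from the hinge; axes as those of the case when shut, z out of the outer face.
- wing (a point): centre of the top of the stud's black wing, 150 mm from the hinge on the lid's centre line; case x = 0, y = -60, z = 105 mm with the lid shut, stud out. Wing 50 mm long (y axis), 12 mm thick (x axis), 22 mm high, on a round flange 54 mm across, its top 22 mm below this point; z is the stud's axis. Unlocked the wing lies along the case's y, locked along its x.
- stud_push (a joint): how far the stud is pressed in, m: 0 out, at most 0.016; spring 1.5 N at rest, 6.3 N fully in. Out, its cross-bar sits in the slot of the strike plate and cannot turn; pressed more than 0.013 it is under the plate and turns freely; after a quarter turn, let go, it springs up into a notch and reads about 0.010.
- stud_turn (a joint): turn of the stud, rad, clockwise seen from above its head: 0 unlocked, 1.57 (stop) locked. Friction 0.02 N m.
- strips: white test strip bottle with a black cap, 50 mm across, 133 mm high, standing beyond the case: leave it. Origin at its underside.
- lancets: small box 66 x 70 x 46 mm with a dark top, beyond the case: leave it. Origin at its underside.
- pen: black marker pen, 138 mm long, lying to the right of the tube: leave it. Origin at its middle.

How it is judged:
On the way, in this order (a step that is already met when the one before it is completed fails the run):
1. the tube lies in the cradle, released, clamped between the sprung gate and the stop (x of tube_mid in the frame of case between -0.005 and 0.005 m and y of tube_mid in the frame of case between 0.006 and 0.015 m and z of tube_mid in the frame of case between 0.016 and 0.026 m and angle between the y axis of tube_mid and the y axis of case, either way round below 0.12 rad and value of joint gate above 0.004 m and contact force between the fingers and sample below 0.2 N), for 0.2 s.
2. the lid is shut over it (x of tube_mid in the frame of case between -0.005 and 0.005 m and y of tube_mid in the frame of case between 0.006 and 0.015 m and z of tube_mid in the frame of case between 0.016 and 0.026 m and angle between the y axis of tube_mid and the y axis of case, either way round below 0.12 rad and value of joint gate above 0.004 m and value of joint lid below 0.03 rad), for 0.2 s.
3. the stud is turned a quarter turn and has sprung up into its notch (value of joint lid below 0.03 rad and value of joint stud_turn above 1.4 rad and value of joint stud_push between 0.008 and 0.012 m), for 0.2 s.
At the end, for the whole second after the job is handed in: The tube is in the cradle (middle within 5 mm across, 4.5 mm along and 5.5 mm up of its place, in line within 0.12 rad) with the gate pushed back by it more than 4 mm; the lid is shut within 0.03 rad; the stud is turned past 1.4 rad and stands sprung up in its notch (pressed in 8 to 12 mm) (all of step 3 and x of tube_mid in the frame of case between -0.005 and 0.005 m and y of tube_mid in the frame of case between 0.006 and 0.015 m and z of tube_mid in the frame of case between 0.016 and 0.026 m and angle between the y axis of tube_mid and the y axis of case, either way round below 0.12 rad and value of joint gate above 0.004 m); the robot touches nothing.
It fails at once if the strip bottle is moved more than 30 mm (distance of strips from where it was at the start of the episode above 0.03 m).
It fails at once if the small box is moved more than 30 mm (distance of lancets from where it was at the start of the episode above 0.03 m).
It fails at once if the pen is moved more than 30 mm (distance of pen from where it was at the start of the episode above 0.03 m).
It fails at once if the stud is forced round in its slot without being pressed in (value of joint stud_turn between 0.22 and 1.35 rad and value of joint stud_push below 0.0065 m and value of joint lid below 0.03 rad).
It also fails if it takes over 53 s, if anything falls off the work surface, if the arm or the gripper's body presses on something with over 40 N, if the wrist force passes 120 N, or if a joint passes its speed limit or range.

## Working session

There is one attempt and no reset: what is moved stays moved. The work goes in short steps, Python scripts to look and compute and a shell command to move; the robot and the scene stay as the last step left them, time stands still between calls to the robot, and variables do not carry over. Pictures are saved under pics/ and viewed, at most 10 in all, crops included, and the job is handed in when it is done.

```bash
mkdir -p pics
python3 - <<'E'
from station import manip
import cv2,numpy as np
s=manip.sense();print({k:np.round(s[k],3).tolist() for k in s})
ims=[]
for n in("top","side","wrist"):
    f=manip.grab_frame(n);np.savez(f"pics/{n}0.npz",**f);cv2.imwrite(f"pics/{n}0.png",f["frame"][:,:,::-1])
    print(n,f["intrinsics"].round(1).tolist(),np.round(f.get("extrinsics",f.get("tool_from_camera")),3).tolist())
E
```

```text
{'t': 0.0, 'joints': [-1.337, 0.213, -0.035, 1.323, 0.0, 1.571], 'qd': [0.001, -0.001, 0.0, -0.001, 0.001, 0.0], 'joint_efforts': [0.0, -68.614, 48.713, 0.017, 0.0, 0.0], 'ee_pos': [0.116, -0.486, 0.25], 'tool_rot': [-3.119, -0.366, 0.0], 'wrist_force': [-0.616, 0.958, 0.724], 'ft_torque': [-0.045, 0.022, 0.017], 'grip_force': 0.0, 'width': 0.085}
top [[429.7, 0.0, 275.5], [0.0, 429.7, 211.8], [0.0, 0.0, 1.0]] [[-0.014, -0.993, 0.121, 0.445], [-1.0, 0.015, 0.01, -0.233], [-0.012, -0.121, -0.993, 1.196], [0.0, 0.0, 0.0, 1.0]]
side [[422.6, 0.0, 277.5], [0.0, 422.6, 210.7], [0.0, 0.0, 1.0]] [[0.974, -0.129, 0.184, 0.398], [-0.225, -0.589, 0.776, -0.963], [0.008, -0.798, -0.603, 0.682], [0.0, 0.0, 0.0, 1.0]]
wrist [[332.4, 0.0, 275.1], [0.0, 332.4, 205.6], [0.0, 0.0, 1.0]] [[-0.0, -0.954, -0.3, 0.077], [1.0, -0.0, -0.0, -0.001], [0.0, -0.3, 0.954, -0.124], [0.0, 0.0, 0.0, 1.0]]
```

View pics/top0.png

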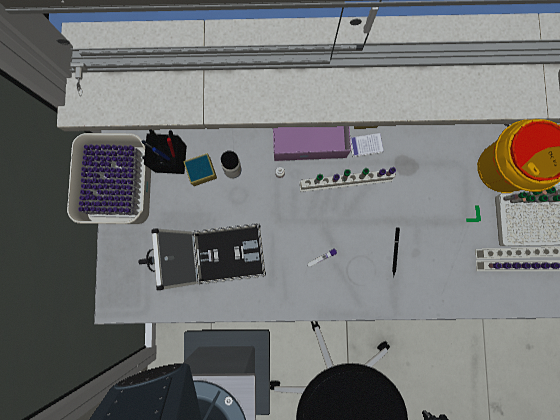

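View pics/side0.png

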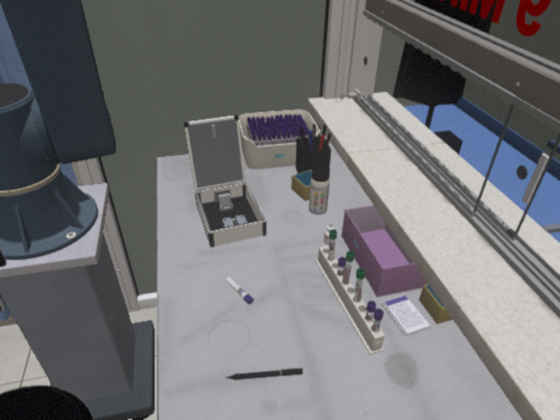

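The top view shows the case at about (230,252) with its lid open to the left (hinge towards world +y), the tube at (322,258) with its cap to the upper right, and the pen at (396,252). The side view confirms this: tube at (240,290), cap at (248,298).

```bash
cat > h.py <<'E'
import numpy as np,cv2
from scipy.spatial.transform import Rotation as R
from station import manip
def T(s):
    M=np.eye(4);M[:3,:3]=R.from_rotvec(s["tool_rot"]).as_matrix();M[:3,3]=s["ee_pos"];return M
def grab(n,save=None):
    s=manip.sense();f=manip.grab_frame(n)
    E=f["extrinsics"] if "extrinsics" in f else T(s)@f["tool_from_camera"]
    if save: cv2.imwrite(f"pics/{save}.png",f["frame"][:,:,::-1]);np.savez(f"pics/{save}.npz",frame=f["frame"],K=f["intrinsics"],E=E)
    return f["frame"],f["intrinsics"],E
def load(n):
    d=np.load(f"pics/{n}.npz");return d["frame"],d["K"],d["E"]
def ray(p,K,E):
    d=E[:3,:3]@np.linalg.solve(K,[p[0],p[1],1.]);return E[:3,3],d/np.linalg.norm(d)
def plane(p,K,E,z):
    o,d=ray(p,K,E);return o+d*(z-o[2])/d[2]
def tri(obs):  # obs: list of (p,K,E)
    A=0;b=0;L=[]
    for p,K,E in obs:
        o,d=ray(p,K,E);P=np.eye(3)-np.outer(d,d);A=A+P;b=b+P@o;L.append((o,P))
    x=np.linalg.solve(A,b);return x,max(np.linalg.norm(P@(x-o)) for o,P in L)
def proj(X,K,E):
    q=np.linalg.inv(E)@np.append(X,1);q=K@q[:3];return q[:2]/q[2]
def blobs(m,amin=8):
    n,l,st,c=cv2.connectedComponentsWithStats(m.astype(np.uint8));return [(st[i][4],c[i].round(1).tolist(),st[i][:4].tolist()) for i in range(1,n) if st[i][4]>=amin]
def purple(f):
    h=cv2.cvtColor(f,cv2.COLOR_RGB2HSV);return (h[...,0]>118)&(h[...,0]<150)&(h[...,1]>90)
E
python3 - <<'E'
from h import *
for n in("top0","side0"):
    d=np.load(f"pics/{n}.npz");K,E,f=d["intrinsics"],d["extrinsics"],d["frame"]
    for b in blobs(purple(f)):
        p=b[1]
        if 250<p[1]<310 and 200<p[0]<360: print(n,b,plane(p,K,E,.0065).round(3))
d=np.load("pics/top0.npz");K,E=d["intrinsics"],d["extrinsics"]
print("tube tip",plane((308,264),K,E,.0065).round(3))
for p in[(262,226),(265,276),(192,230),(196,283)]:print(p,plane(p,K,E,.048).round(3))
E
```

```text
top0 (np.int32(30), [332.8, 251.8], [330, 249, 7, 7]) [ 0.477 -0.377  0.006]
side0 (np.int32(16), [341.8, 261.1], [340, 259, 5, 5]) [ 0.705 -0.311  0.006]
side0 (np.int32(30), [247.6, 298.1], [245, 295, 7, 7]) [ 0.475 -0.373  0.007]
tube tip [ 0.444 -0.309  0.006]
(262, 226) [ 0.547 -0.185  0.048]
(265, 276) [ 0.414 -0.192  0.048]
(192, 230) [0.539 0.003 0.048]
(196, 283) [ 0.398 -0.009  0.048]
```

Run:
```python
import cv2
i=cv2.imread("pics/top0.png")[200:300,130:350]
cv2.imwrite("pics/topc.png",cv2.resize(i,None,fx=3.6,fy=3.6,interpolation=cv2.INTER_CUBIC))
```

```text
(no output)
```

View pics/topc.png

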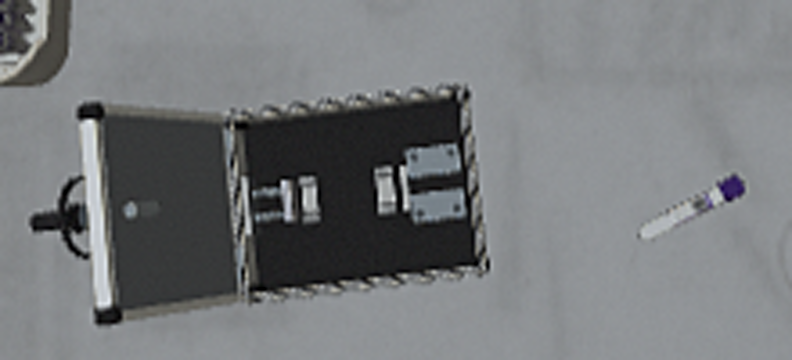

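The crop shows the lid upright on the left, the gate at (290,197), the stop plate at (403,190) and the tube from (645,232) to its cap at (733,187). Case yaw is about +4°. Next I move over the tube, starting with a small turn to learn the sign of joint 6.

```bash
python3 -m pendant '[{"x":0.045,"y":-0.007,"z":0.01,"turn":0.14}]'; python3 -c "
from station import manip
print(manip.sense()['joints'],manip.finger_overhang)"
```

```text
[-1.33699253e+00  2.13245937e-01 -3.48095812e-02  1.32347874e+00
  4.02096252e-06  1.57076301e+00] 0.019invalid input at $[0]: expected keys grip, x, y, z, turn
```

All five keys are required.

```bash
python3 -m pendant '[{"grip":100,"x":0.045,"y":-0.007,"z":0.01,"turn":0.14},{"grip":100,"x":0.09,"y":-0.014,"z":0.02,"turn":0.28}]'; python3 -c "
from station import manip
print(manip.sense()['joints'],manip.finger_overhang)"
```

```text
t: 0.35
ee_pos: [0.1963, -0.4537, 0.231]
tool_rot: [3.141, -0.062, 0.0]
wrist_force: [0.9, -0.6, 0.8]
width: 0.0853
grip_force: 0.0
[-1.16245507e+00  2.05289864e-01 -9.27151880e-02  1.27256302e+00
  2.68612387e-05  2.01890993e+00] 0.019
```

```bash
python3 -m pendant '[{"grip":100,"x":0.04,"y":-0.02,"z":0.01,"turn":-0.15},{"grip":100,"x":0.08,"y":-0.04,"z":0.02,"turn":-0.3},{"grip":100,"x":0.12,"y":-0.06,"z":0.03,"turn":-0.45},{"grip":100,"x":0.16,"y":-0.08,"z":0.04,"turn":-0.6},{"grip":100,"x":0.2,"y":-0.1,"z":0.05,"turn":-0.75},{"grip":100,"x":0.24,"y":-0.12,"z":0.06,"turn":-0.9},{"grip":100,"x":0.255,"y":-0.12,"z":0.07,"turn":-1.05},{"grip":100,"x":0.255,"y":-0.12,"z":0.07,"turn":-1.2},{"grip":100,"x":0.255,"y":-0.12,"z":0.07,"turn":-1.35},{"grip":100,"x":0.255,"y":-0.12,"z":0.07,"turn":-1.5},{"grip":100,"x":0.255,"y":-0.12,"z":0.07,"turn":-1.65},{"grip":100,"x":0.255,"y":-0.12,"z":0.07,"turn":-1.8}]' && python3 -m pendant '[{"grip":60,"x":0,"y":0,"z":0,"turn":-0.13},{"grip":60,"x":0,"y":0,"z":0,"turn":-0.26},{"grip":60,"x":0,"y":0,"z":0,"turn":-0.26}]'
python3 - <<'E'
from h import *
f,K,E=grab("wrist","w1")
print(manip.sense()["joints"].round(2),blobs(purple(f)))
E
```

```text
t: 1.55
ee_pos: [0.4546, -0.342, 0.161]
tool_rot: [-1.984, -2.435, 0.0]
wrist_force: [1.0, -0.7, -0.1]
width: 0.0856
grip_force: 0.0
t: 1.85
ee_pos: [0.4546, -0.342, 0.1611]
tool_rot: [-1.657, -2.668, -0.0]
wrist_force: [-0.7, -0.1, 0.3]
width: 0.0517
grip_force: 0.0
[-0.64  0.38 -0.03  1.16 -0.    0.47] [(np.int32(8), [35.5, 7.4], [34, 5, 4, 6]), (np.int32(157), [279.5, 241.1], [273, 234, 13, 15])]
```

View pics/w1.png

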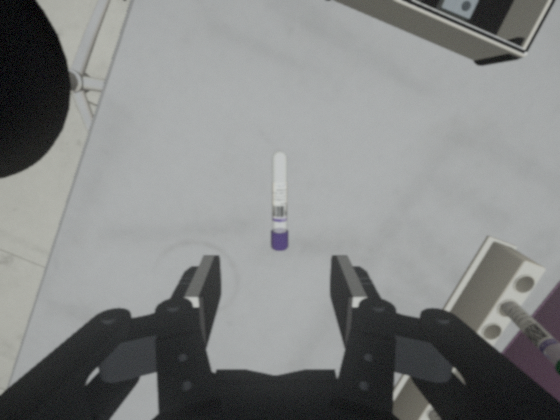

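The wrist view shows the tube upright in the image, from its tip at (279.5,151) to the cap end at (280,250), almost in line with the tool.

Run:
```python
from h import *
f,K,E=load("w1")
g=f.min(2).astype(int);m=np.zeros(g.shape,bool);m[140:260,265:295]=True
m&=(purple(f)|(g>195))
ys,xs=np.nonzero(m);print(ys.min(),ys.max(),[xs[ys==r].mean().round(1) for r in (155,165,175,190,235,243)])
d=np.load("pics/top0.npz");t=((332.8,251.8),d["intrinsics"],d["extrinsics"])
d=np.load("pics/side0.npz");s=((247.6,298.1),d["intrinsics"],d["extrinsics"])
w=((279.5,241.1),K,E)
for o in([w,t],[w,s],[w,s,t]):print("cap",[np.round(v,4).tolist() for v in tri(o)])
a=plane((279.6,ys.min()),K,E,.0065);b=plane((279.8,ys.max()+1),K,E,.0065)
print(a,b,np.linalg.norm(a-b));mid=(a+b)/2
Tm=T(manip.sense());v=Tm[:3,:3].T@(mid-Tm[:3,3]);dd=Tm[:3,:3].T@(a-b)
print("shift",v,"turn",np.arctan2(dd[1],dd[0]))
```

```text
156 248 [np.float64(nan), np.float64(279.0), np.float64(nan), np.float64(nan), np.float64(278.5), np.float64(279.5)]
cap [[0.4764, -0.3767, 0.0136], 0.0001]
cap [[0.4758, -0.3774, 0.0117], 0.0009]
cap [[0.476, -0.3772, 0.0115], 0.0012]
[ 0.44334052 -0.31023299  0.0065    ] [ 0.48153825 -0.3863331   0.0065    ] 0.08514865416188631
shift [-0.00912614  0.00430003  0.15456037] turn -0.010817364542585852<stdin>:5: RuntimeWarning: Mean of empty slice.
  ret = ret.dtype.type(ret / rcount)
```

```bash
python3 -m pendant '[{"grip":45,"x":-0.0075,"y":0.0043,"z":0.035,"turn":0},{"grip":45,"x":-0.0075,"y":0.0043,"z":0.07,"turn":0},{"grip":45,"x":-0.0075,"y":0.0043,"z":0.1,"turn":0},{"grip":45,"x":-0.0075,"y":0.0043,"z":0.12,"turn":0},{"grip":45,"x":-0.0075,"y":0.0043,"z":0.13,"turn":0},{"grip":45,"x":-0.0075,"y":0.0043,"z":0.139,"turn":0},{"grip":45,"x":-0.0075,"y":0.0043,"z":0.139,"turn":0}]' && python3 -m pendant '[{"grip":0,"x":0,"y":0,"z":0,"turn":0},{"grip":0,"x":0,"y":0,"z":0,"turn":0},{"grip":0,"x":0,"y":0,"z":0,"turn":0},{"grip":0,"x":0,"y":0,"z":0,"turn":0},{"grip":0,"x":0,"y":0,"z":0,"turn":0},{"grip":0,"x":0,"y":0,"z":0,"turn":0}]' 40
```

```text
t: 2.6
ee_pos: [0.4618, -0.3468, 0.0219]
tool_rot: [-1.662, -2.665, -0.0]
wrist_force: [0.0, -0.2, 0.7]
width: 0.0385
grip_force: 0.0
t: 3.2
ee_pos: [0.4625, -0.3473, 0.0234]
tool_rot: [1.66, 2.665, -0.0]
wrist_force: [0.0, 0.6, 7.7]
width: 0.0115
grip_force: 39.9
```

Gripped (width 11.5 mm). The tips touched the desk lightly, with the tube middle about 17 mm below the TCP. I lift and look into the case from near, camera on the +y side.

```bash
python3 -m pendant '[{"grip":0,"x":0,"y":0,"z":-0.03,"turn":0},{"grip":0,"x":0,"y":0,"z":-0.07,"turn":0},{"grip":0,"x":0.02,"y":0.01,"z":-0.11,"turn":0.08},{"grip":0,"x":0.05,"y":0.03,"z":-0.14,"turn":0.16},{"grip":0,"x":0.085,"y":0.055,"z":-0.14,"turn":0.24},{"grip":0,"x":0.125,"y":0.08,"z":-0.14,"turn":0.32},{"grip":0,"x":0.155,"y":0.1,"z":-0.14,"turn":0.384},{"grip":0,"x":0.1645,"y":0.101,"z":-0.14,"turn":0.384},{"grip":0,"x":0.1645,"y":0.101,"z":-0.14,"turn":0.384},{"grip":0,"x":0.1645,"y":0.101,"z":-0.14,"turn":0.384}]'
python3 - <<'E'
from h import *
f,K,E=grab("wrist","w2")
cv2.imwrite("pics/w2b.png",cv2.resize(f[:,:,::-1],None,fx=1.42,fy=1.42,interpolation=cv2.INTER_CUBIC))
E
```

```text
t: 4.2
ee_pos: [0.48, -0.1555, 0.1627]
tool_rot: [2.138, 2.301, 0.0]
wrist_force: [-0.1, -0.5, -0.5]
width: 0.0117
grip_force: 39.1
```

View pics/w2b.png

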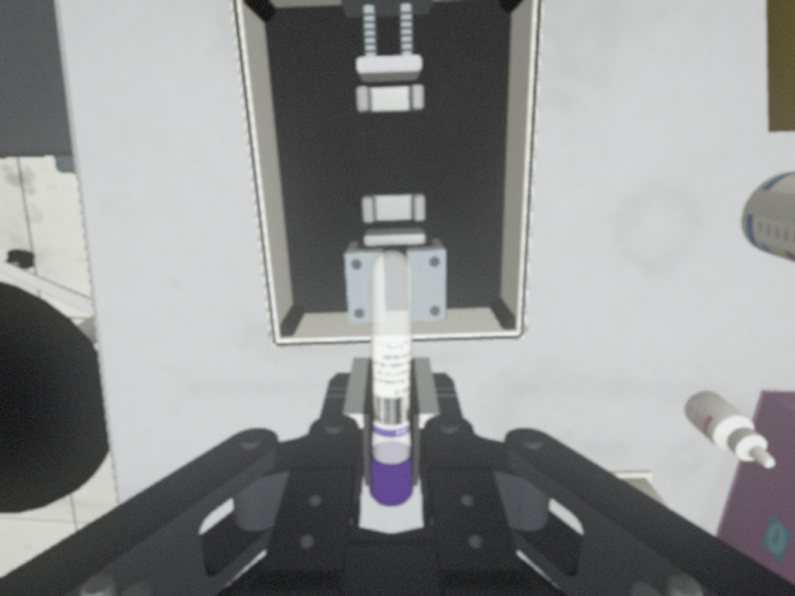

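The view shows the case rim with near corners at (275,346) and (527,336), the gate at (390,66), saddles at (390,98) and (393,208), and the stop at (395,238) (all scaled 1.42). The tube sits straight in the grip, from tip (391,250) to cap end (391,503).

Run:
```python
from h import *
f,K,E=load("w2");k=lambda x,y:(np.array([x,y])+.5)/1.42-.5
P=lambda n,x,y,z:(lambda q:(print(n,q.round(4)),q)[1])(plane(k(x,y),K,E,z))
a=P("cornL",275,346,.048);b=P("cornR",527,336,.048);print(np.linalg.norm(a-b),np.arctan2((b-a)[1],(b-a)[0]))
c=P("L far",236,5,.048);d=P("R far",542,5,.048)
print("yaw edges",[np.arctan2(-(v)[0],v[1]) for v in(c-a,d-b)])
P("gate",389.5,66,.046);P("sadG",390.5,98,.02);P("sadS",393.5,208,.02);P("stop",394.5,233,.027)
P("stoplow",394.5,244,.027)
g=cv2.cvtColor(f,cv2.COLOR_RGB2GRAY);print("col277 rows130-185",g[130:185,277].tolist());print(g[30:75,274].tolist())
```

```text
cornL [ 0.4188 -0.1886  0.048 ]
cornR [ 0.5557 -0.1726  0.048 ]
0.13788082738783364 0.11587329749982683
L far [ 0.4016 -0.0248  0.048 ]
R far [ 0.5371 -0.0148  0.048 ]
yaw edges [np.float64(0.10474756681001278), np.float64(0.11765166318093233)]
gate [ 0.4713 -0.0441  0.046 ]
sadG [ 0.4726 -0.0556  0.02  ]
sadS [ 0.4784 -0.1125  0.02  ]
stop [ 0.4799 -0.1252  0.027 ]
stoplow [ 0.4804 -0.1314  0.027 ]
col277 rows130-185 [62, 58, 63, 66, 64, 69, 89, 143, 182, 203, 207, 208, 207, 208, 208, 205, 206, 205, 205, 204, 204, 203, 201, 194, 171, 125, 86, 70, 70, 73, 79, 100, 107, 113, 134, 170, 198, 209, 207, 200, 192, 170, 131, 93, 81, 92, 124, 148, 166, 179, 186, 191, 193, 193, 196]
[54, 52, 55, 54, 53, 53, 51, 53, 90, 152, 198, 214, 216, 217, 217, 216, 214, 213, 208, 197, 170, 135, 112, 109, 108, 105, 100, 77, 60, 60, 100, 162, 203, 218, 220, 219, 219, 221, 218, 218, 217, 217, 215, 215, 215]
```

```bash
python3 -m pendant '[{"grip":0,"x":0,"y":0,"z":0,"turn":-0.149},{"grip":0,"x":0,"y":0,"z":0,"turn":-0.298},{"grip":0,"x":0,"y":0,"z":0,"turn":-0.447},{"grip":0,"x":0,"y":0,"z":0,"turn":-0.596},{"grip":0,"x":0,"y":0,"z":0,"turn":-0.745},{"grip":0,"x":0,"y":0,"z":0,"turn":-0.894},{"grip":0,"x":0,"y":0,"z":0,"turn":-1.043},{"grip":0,"x":0.01,"y":0,"z":0,"turn":-1.192},{"grip":0,"x":0.02,"y":0,"z":0.005,"turn":-1.341},{"grip":0,"x":0.035,"y":0.001,"z":0.01,"turn":-1.49},{"grip":0,"x":0.05,"y":0.001,"z":0.02,"turn":-1.639},{"grip":0,"x":0.06,"y":0.001,"z":0.03,"turn":-1.788}]' && python3 -m pendant '[{"grip":0,"x":0,"y":0,"z":0,"turn":-0.149},{"grip":0,"x":0,"y":0,"z":0,"turn":-0.298},{"grip":0,"x":0,"y":0,"z":0,"turn":-0.447},{"grip":0,"x":0,"y":0,"z":0,"turn":-0.596},{"grip":0,"x":0,"y":0,"z":0,"turn":-0.745},{"grip":0,"x":0,"y":0,"z":0,"turn":-0.894},{"grip":0,"x":0,"y":0,"z":0,"turn":-1.043},{"grip":0,"x":0,"y":0,"z":0,"turn":-1.192},{"grip":0,"x":0,"y":0,"z":0,"turn":-1.341},{"grip":0,"x":0,"y":0,"z":0,"turn":-1.39},{"grip":0,"x":0,"y":0,"z":0,"turn":-1.39},{"grip":0,"x":0,"y":0,"z":0,"turn":-1.39}]'
python3 - <<'E'
from h import *
f,K,E=grab("wrist","w3");s=manip.sense();print(s["joints"].round(2))
cv2.imwrite("pics/w3b.png",cv2.resize(f[:,:,::-1],None,fx=1.42,fy=1.42,interpolation=cv2.INTER_CUBIC))
# tube in the grip, tool frame
M=np.linalg.inv(T(s))@E
for p in((391,250),(391,503)):print(plane((np.array(p)+.5)/1.42-.5,K,M,.0169))
E
```

```text
t: 5.45
ee_pos: [0.4767, -0.0954, 0.132]
tool_rot: [-0.462, 3.107, -0.0]
wrist_force: [0.3, 0.3, -0.7]
width: 0.0112
grip_force: 39.1
t: 6.65
ee_pos: [0.4766, -0.0956, 0.1323]
tool_rot: [2.337, -2.1, -0.0]
wrist_force: [0.5, 1.2, 0.0]
width: 0.0115
grip_force: 39.1
[-0.2   0.24 -0.3   1.03 -0.   -1.88]
[4.53369360e-02 2.90020341e-05 1.69000000e-02]
[-4.83087261e-02 -2.17163061e-05  1.69000000e-02]
```

View pics/w3b.png

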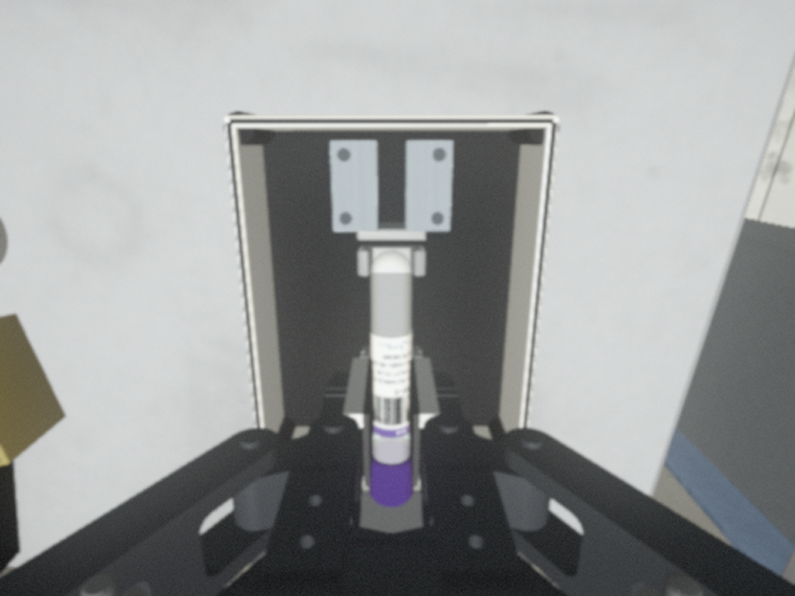

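The tube hangs straight over the cradle. The case corners are at (230,119) and (555,119), the stop strip at (392,231–240) and the plate holes at (345,218) and (438,218). I triangulate these between w2 and w3.

Run:
```python
from h import *
_,K,A=load("w2");_,_,B=load("w3");k=lambda x,y:(np.array([x,y])+.5)/1.42-.5
for n,p,q in(("cL",(275,346),(555,119)),("cR",(527,336),(230,119)),("holeR",(434,261),(345,218)),("holeL",(355,264),(438,218)),("stopface",(394.5,234),(392,240)),("sadS",(393.5,208),(391,262))):
    x,e=tri([(k(*p),K,A),(k(*q),K,B)]);print(n,x.round(4),round(e,4))
P=lambda n,x,y,z:print(n,plane(k(x,y),K,B,z).round(4))
P("cL",555,119,.048);P("cR",230,119,.048);P("stop",392,240,.027);P("sad",391,262,.02)
s=manip.sense();M=T(s);o=np.array([.4767,-.0925]);c,sn=np.cos(.11),np.sin(.11)
for y in(-.002,.015):
  g=o+y*np.array([-sn,c]);print(y,M[:3,:3].T@(np.append(g,.0574)-M[:3,3]))
```

```text
cL [ 0.419  -0.1879  0.0497] 0.0002
cR [ 0.5549 -0.1737  0.0448] 0.0018
holeR [ 0.5021 -0.1366  0.0392] 0.0001
holeL [ 0.4598 -0.1412  0.0398] 0.0001
stopface [ 0.4797 -0.126   0.0258] 0.0003
sadS [ 0.4784 -0.1128  0.0172] 0.0
cL [ 0.4182 -0.188   0.048 ]
cR [ 0.552  -0.1738  0.048 ]
stop [ 0.4794 -0.1263  0.027 ]
sad [ 0.4785 -0.1135  0.02  ]
-0.002 [-0.00095252 -0.00042479  0.07487557]
0.015 [-0.01795244 -0.00037125  0.07487454]
```

The plates beside the slot stand near z = 39–40 from case y ≈ -40, so I'll meet the gate high, with the underside at about 42, and sink only after moving forward.

```bash
python3 -m pendant '[{"grip":0,"x":-0.0035,"y":0,"z":0.03,"turn":0},{"grip":0,"x":-0.0035,"y":0,"z":0.055,"turn":0},{"grip":0,"x":-0.0035,"y":0,"z":0.066,"turn":0},{"grip":0,"x":-0.0035,"y":0,"z":0.067,"turn":0},{"grip":0,"x":-0.0035,"y":0,"z":0.067,"turn":0}]' && python3 -m pendant '[{"grip":0,"x":-0.002,"y":0,"z":0,"turn":0},{"grip":0,"x":-0.004,"y":0,"z":0,"turn":0},{"grip":0,"x":-0.006,"y":0,"z":0.002,"turn":0},{"grip":0,"x":-0.008,"y":0,"z":0.004,"turn":0},{"grip":0,"x":-0.011,"y":0,"z":0.006,"turn":0},{"grip":0,"x":-0.014,"y":0,"z":0.006,"turn":0},{"grip":0,"x":-0.014,"y":0,"z":0.006,"turn":0}]'; python3 -c "
from h import *
grab('side','s4');f,K,E=grab('wrist','w4')
import cv2;cv2.imwrite('pics/w4b.png',cv2.resize(f[:,:,::-1],None,fx=1.42,fy=1.42))"
```

```text
t: 7.2
ee_pos: [0.4764, -0.0916, 0.0658]
tool_rot: [-2.339, 2.097, -0.0]
wrist_force: [0.2, 0.6, 0.4]
width: 0.0114
grip_force: 40.1
t: 7.9
ee_pos: [0.4753, -0.0774, 0.06]
tool_rot: [-2.339, 2.096, -0.003]
wrist_force: [-0.9, -3.7, 9.0]
width: 0.0113
grip_force: 42.4
```

View pics/w4b.png

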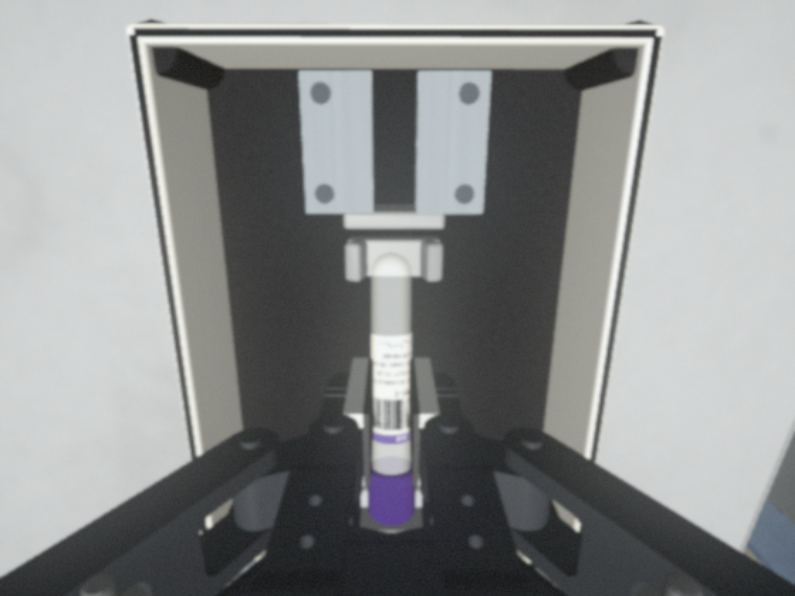

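The gate is held back (3.7 N), but there is 9 N upward and the cap end looks lower in the image (row 525 against 503). I check for tilt in the grip numerically.

Run:
```python
from h import *
for n in("w2","w3","w4"):
    f,K,E=load(n);m=purple(f);m[:,:240]=0;m[:,310:]=0;m[:280]=0
    ys,xs=np.nonzero(m);r=f[:,276].astype(int)
    print(n,[b for b in blobs(m,20)],"tip",[int(v) for v in r[165:200,0]], "cap",r[322:375:2].tolist())
```

```text
w2 [(np.int32(757), [275.2, 339.5], [261, 324, 29, 32])] tip [165, 195, 207, 205, 199, 192, 166, 128, 89, 76, 93, 118, 147, 166, 177, 185, 189, 192, 193, 194, 193, 194, 194, 194, 196, 194, 194, 196, 194, 196, 195, 195, 196, 194, 195] cap [[193, 191, 201], [191, 190, 200], [154, 149, 169], [96, 77, 139], [100, 78, 148], [98, 75, 147], [98, 77, 148], [98, 75, 146], [97, 75, 147], [97, 76, 146], [95, 74, 145], [96, 75, 146], [98, 77, 147], [97, 75, 147], [94, 72, 145], [98, 74, 145], [97, 73, 144], [148, 144, 169], [202, 205, 207], [206, 208, 209], [205, 208, 208], [205, 208, 208], [205, 207, 208], [206, 209, 209], [206, 208, 208], [205, 208, 207], [186, 189, 189]]
w3 [(np.int32(806), [275.0, 340.1], [261, 324, 29, 33])] tip [214, 212, 204, 180, 136, 89, 83, 90, 122, 165, 192, 195, 194, 200, 209, 217, 223, 227, 231, 234, 235, 237, 237, 238, 238, 236, 228, 212, 198, 197, 197, 196, 197, 196, 195] cap [[192, 190, 200], [191, 190, 199], [157, 154, 170], [95, 77, 136], [96, 73, 146], [99, 75, 149], [98, 73, 147], [96, 73, 148], [98, 73, 148], [96, 69, 146], [96, 71, 146], [94, 70, 145], [97,
[... 200 characters left out ...]
06], [100, 103, 103], [93, 94, 95]]
w4 [(np.int32(1011), [275.1, 351.1], [260, 332, 32, 38])] tip [79, 91, 101, 126, 166, 195, 211, 216, 218, 217, 217, 215, 208, 199, 197, 203, 211, 218, 224, 228, 231, 233, 236, 237, 238, 237, 237, 237, 232, 219, 205, 198, 198, 198, 197] cap [[195, 195, 201], [192, 191, 198], [192, 191, 199], [190, 190, 198], [192, 191, 199], [190, 189, 197], [140, 134, 154], [95, 73, 131], [99, 76, 146], [97, 77, 148], [95, 72, 146], [100, 76, 149], [97, 72, 146], [95, 69, 146], [97, 73, 147], [96, 71, 147], [95, 72, 147], [94, 69, 145], [95, 72, 148], [97, 73, 148], [96, 72, 147], [94, 70, 147], [92, 69, 144], [89, 68, 142], [87, 80, 111], [104, 105, 105], [131, 135, 133]]
```

The cap end has ridden up on the gate's rounded top edge and the tube has tilted in the grip. I'll back out, lay it flat on free desk, regrip harder and retry a little lower.

```bash
python3 -m pendant '[{"grip":0,"x":0.004,"y":0,"z":-0.02,"turn":0},{"grip":0,"x":0.012,"y":0,"z":-0.05,"turn":0},{"grip":0,"x":0.05,"y":0,"z":-0.06,"turn":0},{"grip":0,"x":0.1,"y":0,"z":-0.06,"turn":0},{"grip":0,"x":0.15,"y":0,"z":-0.06,"turn":0},{"grip":0,"x":0.2,"y":0,"z":-0.05,"turn":0},{"grip":0,"x":0.222,"y":0,"z":-0.02,"turn":0},{"grip":0,"x":0.222,"y":0,"z":0.01,"turn":0},{"grip":0,"x":0.222,"y":0,"z":0.025,"turn":0},{"grip":0,"x":0.222,"y":0,"z":0.033,"turn":0},{"grip":0,"x":0.222,"y":0,"z":0.033,"turn":0}]' && python3 -m pendant '[{"grip":30,"x":0,"y":0,"z":0,"turn":0},{"grip":30,"x":0,"y":0,"z":0,"turn":0},{"grip":30,"x":0,"y":0,"z":0.002,"turn":0},{"grip":30,"x":0,"y":0,"z":0.004,"turn":0},{"grip":30,"x":0,"y":0,"z":0.004,"turn":0}]'
python3 - <<'E'
from h import *
f,K,E=grab("wrist","w5")
m=purple(f);m[:,:240]=0;m[:,310:]=0;m[:280]=0;print(blobs(m,20))
k=lambda x,y:(np.array([x,y])+.5)/1.42-.5
_,K,A=load("w3");_,_,B=load("w4")
for n,p,q in(("pl",(332,232),(306,214)),("pr",(452,232),(484,214)),("holeL",(345,218),(324,193)),("stop",(392,240),(394,228))):
    x,e=tri([(k(*p),K,A),(k(*q),K,B)]);d=x[:2]-[.4762,-.093];c,s=np.cos(.11),np.sin(.11);print(n,x.round(4),round(e,4),"case",(c*d[0]+s*d[1]).round(4),(-s*d[0]+c*d[1]).round(4))
E
```

```text
t: 9.1
ee_pos: [0.4987, -0.2977, 0.0258]
tool_rot: [2.34, -2.096, -0.001]
wrist_force: [-0.2, -1.0, -0.2]
width: 0.0113
grip_force: 42.9
t: 9.6
ee_pos: [0.4987, -0.298, 0.0221]
tool_rot: [2.34, -2.097, -0.001]
wrist_force: [-0.7, -0.5, 0.1]
width: 0.0258
grip_force: 0.0
[(np.int32(754), [273.9, 345.7], [260, 330, 29, 32])]
pl [ 0.5079 -0.1291  0.0355] 0.0003 case 0.0276 -0.0393
pr [ 0.4521 -0.1351  0.0353] 0.0004 case -0.0285 -0.0392
holeL [ 0.502  -0.1369  0.0405] 0.0001 case 0.0208 -0.0464
stop [ 0.4797 -0.1276  0.0336] 0.0002 case -0.0003 -0.0348
```

```bash
python3 -m pendant '[{"grip":30,"x":-0.0025,"y":0,"z":0,"turn":0},{"grip":30,"x":-0.0025,"y":0,"z":0,"turn":0},{"grip":0,"x":-0.0025,"y":0,"z":0,"turn":0},{"grip":0,"x":-0.0025,"y":0,"z":0,"turn":0},{"grip":0,"x":-0.0025,"y":0,"z":0,"turn":0},{"grip":0,"x":-0.0025,"y":0,"z":0,"turn":0},{"grip":0,"x":-0.0025,"y":0,"z":0,"turn":0}]' 90 && python3 -m pendant '[{"grip":0,"x":0,"y":0,"z":-0.03,"turn":0},{"grip":0,"x":0,"y":0,"z":-0.07,"turn":0},{"grip":0,"x":0,"y":0,"z":-0.1,"turn":0},{"grip":0,"x":-0.04,"y":0,"z":-0.1,"turn":0},{"grip":0,"x":-0.09,"y":0,"z":-0.1,"turn":0},{"grip":0,"x":-0.14,"y":0,"z":-0.1,"turn":0},{"grip":0,"x":-0.17,"y":0,"z":-0.1,"turn":0},{"grip":0,"x":-0.19,"y":0,"z":-0.1,"turn":0},{"grip":0,"x":-0.2,"y":0,"z":-0.1,"turn":0},{"grip":0,"x":-0.2,"y":0,"z":-0.1,"turn":0}]'
python3 - <<'E'
from h import *
s=manip.sense();f,K,E=grab("wrist","w6")
m=purple(f);m[:,:240]=0;m[:,310:]=0;m[:280]=0;print(blobs(m,20))
M=T(s);c,sn=np.cos(.11),np.sin(.11)
for y in(.002,.015):
  g=np.array([.4762,-.093])+y*np.array([-sn,c]);print(y,(M[:3,:3].T@(np.append(g,0)-M[:3,3])).round(4))
E
```

```text
t: 10.35
ee_pos: [0.4988, -0.2956, 0.0227]
tool_rot: [-2.34, 2.096, -0.001]
wrist_force: [-0.6, 2.2, 5.6]
width: 0.0098
grip_force: 88.8
t: 11.35
ee_pos: [0.4768, -0.0962, 0.1225]
tool_rot: [-2.341, 2.095, -0.0]
wrist_force: [-0.5, 0.4, 0.3]
width: 0.0099
grip_force: 88.2
[(np.int32(726), [275.0, 341.5], [260, 326, 31, 32])]
0.002 [-0.0053  0.0003  0.1225]
0.015 [-0.0183  0.0003  0.1224]
```

```bash
python3 -m pendant '[{"grip":0,"x":-0.0043,"y":0.0003,"z":0.03,"turn":0},{"grip":0,"x":-0.0043,"y":0.0003,"z":0.05,"turn":0},{"grip":0,"x":-0.0043,"y":0.0003,"z":0.06,"turn":0},{"grip":0,"x":-0.0043,"y":0.0003,"z":0.06,"turn":0}]' && python3 -m pendant '[{"grip":0,"x":-0.002,"y":0,"z":0,"turn":0},{"grip":0,"x":-0.004,"y":0,"z":0,"turn":0},{"grip":0,"x":-0.004,"y":0,"z":0,"turn":0}]' && python3 -m pendant '[{"grip":0,"x":-0.003,"y":0,"z":0,"turn":0},{"grip":0,"x":-0.006,"y":0,"z":0,"turn":0},{"grip":0,"x":-0.009,"y":0,"z":0,"turn":0},{"grip":0,"x":-0.009,"y":0,"z":0,"turn":0}]'
python3 - <<'E'
from h import *
f,K,E=grab("wrist","w7")
m=purple(f);m[:,:240]=0;m[:,310:]=0;m[:280]=0;print(blobs(m,20))
E
```

```text
t: 11.8
ee_pos: [0.4759, -0.0935, 0.0614]
tool_rot: [2.338, -2.098, -0.002]
wrist_force: [0.3, 0.7, 3.4]
width: 0.0099
grip_force: 89.7
t: 12.1
ee_pos: [0.4757, -0.0887, 0.0625]
tool_rot: [-2.339, 2.097, -0.0]
wrist_force: [0.3, -0.6, -1.4]
width: 0.0098
grip_force: 89.5
t: 12.5
ee_pos: [0.4748, -0.0794, 0.0625]
tool_rot: [-2.34, 2.096, -0.001]
wrist_force: [-0.3, -3.3, 3.3]
width: 0.01
grip_force: 89.9
[(np.int32(968), [277.1, 353.0], [262, 335, 33, 36])]
```

Same symptom: the cap rose again. So the gate face lies 2–3 mm nearer than assumed and the cap came down on its top edge. I re-level on the desk and will descend farther back, with a look before pushing.

```bash
python3 -m pendant '[{"grip":0,"x":0,"y":0,"z":-0.02,"turn":0},{"grip":0,"x":0.01,"y":0,"z":-0.05,"turn":0},{"grip":0,"x":0.05,"y":0,"z":-0.06,"turn":0},{"grip":0,"x":0.1,"y":0,"z":-0.06,"turn":0},{"grip":0,"x":0.15,"y":0,"z":-0.06,"turn":0},{"grip":0,"x":0.2,"y":0,"z":-0.05,"turn":0},{"grip":0,"x":0.215,"y":0,"z":-0.01,"turn":0},{"grip":0,"x":0.215,"y":0,"z":0.02,"turn":0},{"grip":0,"x":0.215,"y":0,"z":0.036,"turn":0},{"grip":0,"x":0.215,"y":0,"z":0.036,"turn":0},{"grip":30,"x":0.215,"y":0,"z":0.036,"turn":0},{"grip":30,"x":0.215,"y":0,"z":0.04,"turn":0}]' && python3 -m pendant '[{"grip":30,"x":0,"y":0,"z":0,"turn":0},{"grip":30,"x":0,"y":0,"z":0,"turn":0}]'
python3 - <<'E'
from h import *
f,K,E=grab("wrist","w8")
m=purple(f);m[:,:240]=0;m[:,310:]=0;m[:280]=0;print(blobs(m,20))
def crop(n):
    return load(n)[0][150:390,215:335,::-1]
cv2.imwrite("pics/cmp.png",cv2.resize(np.hstack([crop("w6"),crop("w7"),crop("w8")]),None,fx=2.2,fy=2.2))
# gate in w2 : face
_,K,A=load("w2")
for r in(38.5,50.5,57):
  for z in(.046,):
    x=plane((274,r),K,A,z);d=x[:2]-[.4762,-.093];print(r,(-np.sin(.11)*d[0]+np.cos(.11)*d[1]).round(4))
E
```

```text
t: 13.75
ee_pos: [0.4988, -0.2936, 0.0234]
tool_rot: [-2.34, 2.096, -0.003]
wrist_force: [-0.1, 0.8, -0.1]
width: 0.0255
grip_force: 0.0
t: 13.95
ee_pos: [0.4983, -0.2933, 0.0227]
tool_rot: [-2.34, 2.096, -0.001]
wrist_force: [-0.2, -0.2, 0.3]
width: 0.0257
grip_force: 0.0
[(np.int32(759), [271.8, 341.4], [258, 325, 30, 33])]
38.5 0.0538
50.5 0.0466
57 0.0427
```

View pics/cmp.png

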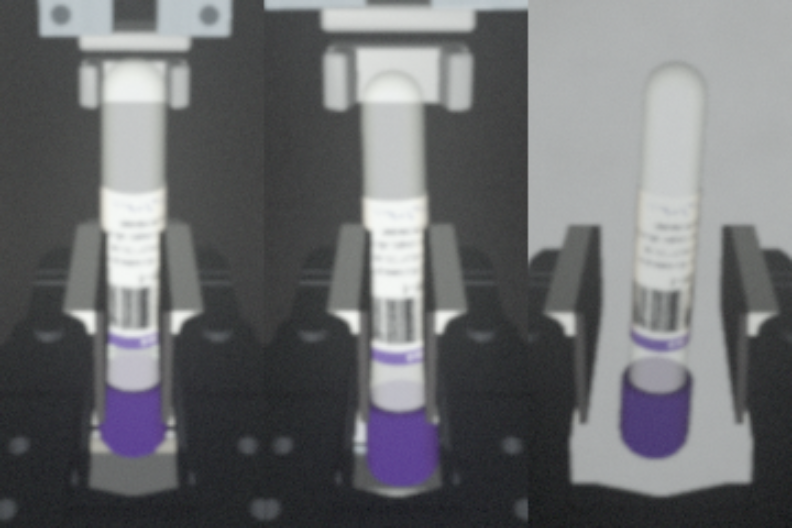

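The comparison shows the tube straight (left), tilted with cap up after gate contact (middle), and flat on the desk again, slightly yawed (right). I regrip and descend farther back.

```bash
python3 -m pendant '[{"grip":0,"x":0,"y":0.0005,"z":0.0003,"turn":0},{"grip":0,"x":0,"y":0.0005,"z":0.0003,"turn":0},{"grip":0,"x":0,"y":0.0005,"z":0.0003,"turn":0},{"grip":0,"x":0,"y":0.0005,"z":0.0003,"turn":0},{"grip":0,"x":0,"y":0.0005,"z":0.0003,"turn":0}]' 100 && python3 -m pendant '[{"grip":0,"x":0,"y":0,"z":-0.03,"turn":0},{"grip":0,"x":0,"y":0,"z":-0.07,"turn":0},{"grip":0,"x":0,"y":0,"z":-0.085,"turn":0},{"grip":0,"x":-0.04,"y":0,"z":-0.085,"turn":0},{"grip":0,"x":-0.09,"y":0,"z":-0.085,"turn":0},{"grip":0,"x":-0.14,"y":0,"z":-0.085,"turn":0},{"grip":0,"x":-0.17,"y":0,"z":-0.085,"turn":0},{"grip":0,"x":-0.19,"y":0,"z":-0.085,"turn":0},{"grip":0,"x":-0.197,"y":0,"z":-0.085,"turn":0},{"grip":0,"x":-0.197,"y":0,"z":-0.085,"turn":0}]'
python3 - <<'E'
from h import *
s=manip.sense();f,K,E=grab("wrist","w9")
m=purple(f);m[:,:240]=0;m[:,310:]=0;m[:280]=0;print(blobs(m,20))
M=T(s);c,sn=np.cos(.11),np.sin(.11)
for y in(-.003,.006,.015):
  g=np.array([.4762,-.093])+y*np.array([-sn,c]);print(y,(M[:3,:3].T@(np.append(g,.064)-M[:3,3])).round(4))
E
```

```text
t: 14.5
ee_pos: [0.4979, -0.2935, 0.0227]
tool_rot: [-2.339, 2.096, -0.001]
wrist_force: [-1.3, 1.3, 8.5]
width: 0.0094
grip_force: 99.0
t: 15.5
ee_pos: [0.4761, -0.0972, 0.1072]
tool_rot: [-2.341, 2.095, -0.001]
wrist_force: [1.4, -0.4, -0.1]
width: 0.0098
grip_force: 98.2
[(np.int32(696), [275.1, 342.1], [261, 327, 29, 30])]
-0.003 [-0.0012 -0.0005  0.0432]
0.006 [-0.0102 -0.0005  0.0432]
0.015 [-0.0192 -0.0005  0.0432]
```

```bash
cat > c.py <<'E'
from h import *
import sys
f,K,E=grab("wrist",sys.argv[1])
m=purple(f);m[:,:240]=0;m[:,310:]=0;m[:280]=0;print(blobs(m,20))
E
python3 -m pendant '[{"grip":0,"x":-0.001,"y":0,"z":0.025,"turn":0},{"grip":0,"x":-0.001,"y":0,"z":0.04,"turn":0},{"grip":0,"x":-0.001,"y":0,"z":0.043,"turn":0},{"grip":0,"x":-0.001,"y":0,"z":0.043,"turn":0}]'; python3 c.py w10; python3 -m pendant '[{"grip":0,"x":-0.003,"y":0,"z":0,"turn":0},{"grip":0,"x":-0.006,"y":0,"z":0,"turn":0},{"grip":0,"x":-0.009,"y":0,"z":0,"turn":0},{"grip":0,"x":-0.009,"y":0,"z":0,"turn":0}]'; python3 c.py w11
```

```text
t: 15.95
ee_pos: [0.4758, -0.0974, 0.0639]
tool_rot: [2.338, -2.098, -0.001]
wrist_force: [-0.1, -0.6, -0.1]
width: 0.0095
grip_force: 98.2
[(np.int32(700), [275.1, 342.3], [260, 327, 31, 31])]
t: 16.4
ee_pos: [0.4754, -0.0874, 0.0645]
tool_rot: [-2.34, 2.096, -0.002]
wrist_force: [1.7, -2.5, 1.9]
width: 0.0098
grip_force: 98.4
[(np.int32(697), [275.0, 342.3], [260, 327, 31, 31])]
```

No tilt this time, and the gate is being held back (-2.5 N). I push on, then lower while watching the cap.

```bash
python3 -m pendant '[{"grip":0,"x":-0.003,"y":0,"z":0,"turn":0},{"grip":0,"x":-0.006,"y":0,"z":0,"turn":0},{"grip":0,"x":-0.008,"y":0,"z":0,"turn":0},{"grip":0,"x":-0.008,"y":0,"z":0.003,"turn":0},{"grip":0,"x":-0.008,"y":0,"z":0.006,"turn":0},{"grip":0,"x":-0.008,"y":0,"z":0.006,"turn":0}]'; python3 c.py w12
```

```text
t: 17.05
ee_pos: [0.4738, -0.0798, 0.0575]
tool_rot: [2.339, -2.096, -0.001]
wrist_force: [2.1, -3.8, 2.0]
width: 0.0095
grip_force: 98.3
[(np.int32(718), [275.0, 342.6], [260, 327, 30, 31])]
```

```bash
python3 -m pendant '[{"grip":0,"x":0,"y":-0.0006,"z":0.004,"turn":0},{"grip":0,"x":0,"y":-0.0006,"z":0.008,"turn":0},{"grip":0,"x":0,"y":-0.0006,"z":0.012,"turn":0},{"grip":0,"x":0,"y":-0.0006,"z":0.016,"turn":0},{"grip":0,"x":0,"y":-0.0006,"z":0.019,"turn":0},{"grip":0,"x":0,"y":-0.0006,"z":0.02,"turn":0},{"grip":0,"x":0,"y":-0.0006,"z":0.02,"turn":0}]'; python3 c.py w13
```

```text
t: 17.8
ee_pos: [0.4745, -0.0796, 0.0378]
tool_rot: [2.339, -2.096, -0.001]
wrist_force: [-0.2, -5.7, 1.2]
width: 0.0093
grip_force: 98.4
[(np.int32(723), [275.1, 342.7], [260, 327, 31, 32])]
```

```bash
python3 -m pendant '[{"grip":30,"x":0,"y":0,"z":0,"turn":0},{"grip":30,"x":0,"y":0,"z":0,"turn":0},{"grip":30,"x":0,"y":0,"z":0,"turn":0},{"grip":30,"x":0,"y":0,"z":0,"turn":0}]' 60 && python3 -m pendant '[{"grip":30,"x":0.002,"y":0,"z":-0.02,"turn":0},{"grip":30,"x":0.005,"y":0,"z":-0.05,"turn":0},{"grip":30,"x":0.02,"y":0,"z":-0.1,"turn":0},{"grip":30,"x":0.04,"y":0,"z":-0.14,"turn":0},{"grip":0,"x":0.05,"y":0,"z":-0.15,"turn":0},{"grip":0,"x":0.05,"y":0,"z":-0.15,"turn":0}]'
python3 - <<'E'
from h import *
f,K,E=grab("wrist","w14");grab("top","t14");grab("side","s14")
cv2.imwrite("pics/m14.png",np.vstack([f[100:330,100:460,::-1].repeat(1,0),cv2.resize(load("t14")[0][205:305,130:310,::-1],(360,200),interpolation=cv2.INTER_CUBIC)]))
E
```

```text
t: 18.25
ee_pos: [0.4746, -0.0795, 0.038]
tool_rot: [-2.34, 2.096, 0.0]
wrist_force: [-0.6, 0.2, -0.8]
width: 0.0258
grip_force: 0.0
t: 18.85
ee_pos: [0.4811, -0.1304, 0.1893]
tool_rot: [-2.337, 2.097, -0.004]
wrist_force: [0.3, 0.8, -0.8]
width: 0.0
grip_force: 0.0
```

View pics/m14.png

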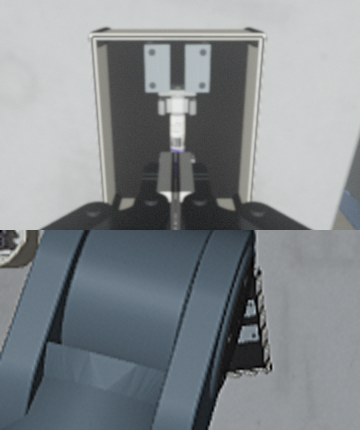

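The wrist crop shows the tube tip at (178,100) directly against the stop strip at (178,93), seated between the cheeks. Now the lid angle, from the lid's free edge in the first top view and the side view.

Run:
```python
from h import *
d=np.load("pics/top0.npz");K,E=d["intrinsics"],d["extrinsics"]
o=np.array([.476,-.094]);c,s=np.cos(.11),np.sin(.11)
def case(x): q=x[:2]-o;return np.round([c*q[0]+s*q[1],-s*q[0]+c*q[1],x[2]],4)
k=lambda x,y:(x/3.6+130,y/3.6+200)
for n,p in(("outTop",(80,112)),("inTop",(104,112)),("outBot",(96,318)),("inBot",(120,314)),("wingL",(30,222))):print(n,case(plane(k(*p),K,E,.228 if n!="wingL" else .2)))
M=T(manip.sense());print("tcp",case(M[:3,3]))
for y,z in((.14,.28),(.14,.21),(.0,.17)):
  g=o-.05*np.array([c,s])+y*np.array([-s,c]);print(y,z,g.round(3),(M[:3,:3].T@(np.append(g,z)-M[:3,3])).round(4))
f,K,E=load("w14");k2=lambda x,y:(x+100,y+100)
print("tip",case(plane(k2(178,97),K,E,.0205)),"stop",case(plane(k2(178,94),K,E,.027)))
```

```text
outTop [0.0634 0.1443 0.228 ]
inTop [0.0615 0.1292 0.228 ]
outBot [-0.0652  0.1458  0.228 ]
inBot [-0.0646  0.1307  0.228 ]
wingL [0.     0.1906 0.2   ]
tcp [-0.0005 -0.0348  0.1863]
0.14 0.28 [0.411 0.04 ] [-0.1749  0.0498 -0.0934]
0.14 0.21 [0.411 0.04 ] [-0.1748  0.0496 -0.0234]
0.0 0.17 [ 0.426 -0.099] [-0.0348  0.0494  0.0165]
tip [-0.001  -0.0292  0.0205] stop [-0.001  -0.0338  0.027 ]
```

The lid leans back: its free edge is at case y ≈ 0.145 (about 1.8 rad). I go over it beside the stud and push its outer face with shut fingers.

```bash
python3 -m pendant '[{"grip":0,"x":0,"y":0.02,"z":-0.04,"turn":0},{"grip":0,"x":0,"y":0.04,"z":-0.08,"turn":0},{"grip":0,"x":-0.03,"y":0.052,"z":-0.094,"turn":0},{"grip":0,"x":-0.075,"y":0.052,"z":-0.094,"turn":0},{"grip":0,"x":-0.12,"y":0.052,"z":-0.094,"turn":0},{"grip":0,"x":-0.165,"y":0.052,"z":-0.094,"turn":0},{"grip":0,"x":-0.2,"y":0.052,"z":-0.094,"turn":0},{"grip":0,"x":-0.2,"y":0.052,"z":-0.06,"turn":0},{"grip":0,"x":-0.2,"y":0.052,"z":-0.032,"turn":0},{"grip":0,"x":-0.2,"y":0.052,"z":-0.029,"turn":0}]' && python3 -m pendant '[{"grip":0,"x":0.015,"y":0,"z":0,"turn":0},{"grip":0,"x":0.03,"y":0,"z":0,"turn":0},{"grip":0,"x":0.045,"y":0,"z":0,"turn":0},{"grip":0,"x":0.06,"y":0,"z":0,"turn":0}]'
```

```text
t: 20.0
ee_pos: [0.404, 0.0642, 0.2132]
tool_rot: [2.337, -2.091, -0.007]
wrist_force: [-0.3, -0.5, 0.3]
width: -0.0
grip_force: 0.0
t: 20.4
ee_pos: [0.4131, 0.0038, 0.2174]
tool_rot: [-2.34, 2.096, 0.001]
wrist_force: [0.6, 1.6, 1.0]
width: -0.0001
grip_force: 0.8
```

```bash
python3 -m pendant '[{"grip":0,"x":0.015,"y":0,"z":0,"turn":0},{"grip":0,"x":0.03,"y":0,"z":0.003,"turn":0},{"grip":0,"x":0.045,"y":0,"z":0.008,"turn":0},{"grip":0,"x":0.06,"y":0,"z":0.014,"turn":0},{"grip":0,"x":0.075,"y":0,"z":0.021,"turn":0},{"grip":0,"x":0.09,"y":0,"z":0.029,"turn":0},{"grip":0,"x":0.105,"y":0,"z":0.038,"turn":0},{"grip":0,"x":0.105,"y":0,"z":0.038,"turn":0}]' && python3 -m pendant '[{"grip":0,"x":-0.01,"y":0,"z":-0.03,"turn":0},{"grip":0,"x":-0.01,"y":0,"z":-0.06,"turn":0},{"grip":0,"x":-0.01,"y":0,"z":-0.06,"turn":0}]'
python3 - <<'E'
from h import *
f,K,E=grab("side","s15");g,_,_=grab("wrist","w15")
cv2.imwrite("pics/m15.png",np.hstack([cv2.resize(f[100:260,160:320,::-1],(420,420)),g[:,60:440,::-1]]))
E
```

```text
t: 21.2
ee_pos: [0.4241, -0.1011, 0.1784]
tool_rot: [2.337, -2.098, -0.002]
wrist_force: [-0.0, 1.3, -0.1]
width: -0.0001
grip_force: 0.0
t: 21.5
ee_pos: [0.4249, -0.0899, 0.2428]
tool_rot: [-2.338, 2.095, -0.006]
wrist_force: [0.5, -0.1, -0.7]
width: -0.0
grip_force: 0.0
```

View pics/m15.png

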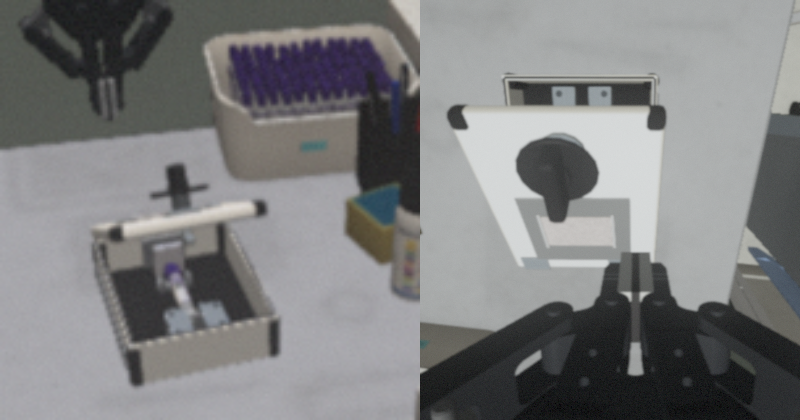

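The tube is clamped, its purple cap against the gate. The lid is sinking, with the stud flange at (557,165) and the wing pointing along case y. I wait for it to close, then locate the wing.

```bash
python3 -m pendant '[{"grip":60,"x":0,"y":-0.02,"z":0,"turn":0},{"grip":60,"x":0,"y":-0.05,"z":0,"turn":0},{"grip":60,"x":0,"y":-0.05,"z":0,"turn":0},{"grip":60,"x":0,"y":-0.05,"z":0,"turn":0},{"grip":60,"x":0,"y":-0.05,"z":0,"turn":0},{"grip":60,"x":0,"y":-0.05,"z":0,"turn":0},{"grip":60,"x":0,"y":-0.05,"z":0,"turn":0},{"grip":60,"x":0,"y":-0.05,"z":0,"turn":0},{"grip":60,"x":0,"y":-0.05,"z":0,"turn":0},{"grip":60,"x":0,"y":-0.05,"z":0,"turn":0},{"grip":60,"x":0,"y":-0.05,"z":0,"turn":0},{"grip":60,"x":0,"y":-0.05,"z":0,"turn":0}]' && python3 -m pendant '[{"grip":60,"x":0,"y":0,"z":0,"turn":0},{"grip":60,"x":0,"y":0,"z":0.02,"turn":0},{"grip":60,"x":0,"y":0,"z":0.04,"turn":0},{"grip":60,"x":0,"y":0,"z":0.05,"turn":0},{"grip":60,"x":0,"y":0,"z":0.05,"turn":0},{"grip":60,"x":0,"y":0,"z":0.05,"turn":0},{"grip":60,"x":0,"y":0,"z":0.05,"turn":0}]'
python3 - <<'E'
from h import *
o=np.array([.476,-.094]);c,s=np.cos(.11),np.sin(.11)
def case(x): q=x[:2]-o;return np.round([c*q[0]+s*q[1],-s*q[0]+c*q[1],x[2]],4)
f,K,E=grab("wrist","w16");st=manip.sense();print("tcp",case(T(st)[:3,3]),st["joints"].round(2))
g=f.max(2)
L=[]
for b in blobs((g<70),150):print("dark",b)
# whole dark component in lid area, darker part
for r in range(60,260,10):
    row=np.nonzero(g[r,150:420]<70)[0]+150
    print(r,(row.min(),row.max(),len(row)) if len(row) else None,end="; ")
print([ (p,case(plane(p,K,E,.105)).tolist()) for p in ()])
print("expect wing top px",proj(np.append(o-.06*np.array([-s,c]),.105),K,E),[proj(np.append(o+y*np.array([-s,c]),.105),K,E).round(1).tolist() for y in(-.085,-.035)],"edge",[proj(np.append(o+x*np.array([c,s])-.09*np.array([-s,c]),.06),K,E).round(1).tolist() for x in(-.07,.07)])
E
```

```text
t: 22.8
ee_pos: [0.4732, -0.0849, 0.239]
tool_rot: [2.34, -2.097, -0.0]
wrist_force: [-0.2, 0.3, -0.2]
width: 0.051
grip_force: 0.0
t: 23.5
ee_pos: [0.4737, -0.0849, 0.1899]
tool_rot: [-2.339, 2.096, -0.002]
wrist_force: [0.7, -0.5, 0.4]
width: 0.0513
grip_force: 0.0
tcp [-0.0013  0.0093  0.1899] [-0.18  0.19 -0.21  1.16  0.   -1.86]
dark (np.int32(941), [549.5, 20.7], [531, 0, 29, 61])
dark (np.int32(196), [184.0, 76.4], [177, 69, 14, 16])
dark (np.int32(191), [362.8, 76.8], [357, 69, 13, 16])
dark (np.int32(786), [275.7, 96.4], [253, 72, 51, 69])
dark (np.int32(42580), [275.7, 368.7], [0, 259, 560, 161])
dark (np.int32(3899), [21.0, 323.6], [0, 277, 47, 111])
60 None; 70 (np.int64(179), np.int64(367), 21); 80 (np.int64(178), np.int64(369), 44); 90 (np.int64(264), np.int64(304), 14); 100 (np.int64(264), np.int64(283), 11); 110 (np.int64(264), np.int64(287), 13); 120 (np.int64(264), np.int64(286), 8); 130 (np.int64(279), np.int64(281), 3); 140 (np.int64(279), np.int64(280), 2); 150 None; 160 None; 170 None; 180 None; 190 None; 200 None; 210 None; 220 None; 230 None; 240 None; 250 None; []
expect wing top px [273.17045801 112.71223482] [[273.1, 68.1], [273.3, 154.1]] edge [[372.6, 66.4], [174.5, 66.6]]
```

Run:
```python
from h import *
f,K,E=load("w16");g=f.max(2)
for r in(85,100,115,130,140,150,160):print(r,g[r,244:308:2].tolist())
print("col275",g[60:175:3,275].tolist());print("col 184",g[60:72,200].tolist())
```

```text
85 [88, 70, 82, 82, 82, 82, 82, 83, 80, 80, 63, 56, 67, 76, 71, 74, 72, 67, 55, 52, 63, 77, 78, 77, 77, 77, 76, 74, 69, 94, 173, 208]
100 [84, 86, 89, 88, 85, 85, 86, 83, 83, 82, 65, 56, 71, 79, 75, 74, 72, 67, 62, 60, 71, 80, 77, 79, 82, 80, 81, 79, 82, 81, 83, 82]
115 [90, 90, 90, 93, 91, 89, 88, 77, 80, 83, 63, 64, 81, 84, 83, 76, 74, 68, 60, 61, 75, 72, 72, 86, 84, 84, 82, 85, 83, 82, 83, 85]
130 [96, 95, 97, 93, 95, 93, 93, 92, 89, 86, 71, 74, 88, 90, 84, 80, 79, 71, 67, 74, 88, 89, 87, 88, 87, 85, 86, 88, 88, 88, 88, 80]
140 [189, 131, 91, 95, 96, 95, 99, 95, 96, 87, 72, 81, 91, 89, 83, 81, 77, 75, 69, 82, 86, 90, 86, 90, 89, 91, 87, 83, 103, 165, 207, 213]
150 [213, 212, 212, 214, 213, 213, 210, 201, 170, 136, 87, 82, 91, 90, 85, 82, 82, 77, 79, 94, 131, 163, 191, 204, 211, 213, 213, 213, 213, 213, 213, 213]
160 [213, 215, 213, 213, 214, 213, 214, 212, 212, 214, 213, 212, 212, 213, 213, 213, 213, 213, 212, 213, 213, 213, 214, 214, 213, 213, 213, 213, 212, 212, 214, 212]
col275 [169, 169, 170, 169, 66, 66, 68, 68, 71, 72, 71, 67, 75, 75, 74, 74, 73, 76, 72, 75, 75, 77, 79, 76, 81, 81, 80, 82, 84, 82, 82, 91, 210, 212, 213, 212, 213, 212, 168]
col 184 [172, 170, 170, 171, 171, 173, 171, 169, 172, 188, 200, 206]
```

The lid is shut (corners as predicted), with the wing centred at column 273.5 and rows 71–154, within 1–2 px of the expected place. Descend and grip it.

```bash
python3 -m pendant '[{"grip":45,"x":0.035,"y":-0.001,"z":0.02,"turn":0},{"grip":45,"x":0.069,"y":-0.001,"z":0.04,"turn":0},{"grip":45,"x":0.069,"y":-0.001,"z":0.06,"turn":0},{"grip":45,"x":0.069,"y":-0.001,"z":0.075,"turn":0},{"grip":45,"x":0.069,"y":-0.001,"z":0.08,"turn":0},{"grip":45,"x":0.069,"y":-0.001,"z":0.08,"turn":0},{"grip":0,"x":0.069,"y":-0.001,"z":0.08,"turn":0},{"grip":0,"x":0.069,"y":-0.001,"z":0.08,"turn":0},{"grip":0,"x":0.069,"y":-0.001,"z":0.08,"turn":0},{"grip":0,"x":0.069,"y":-0.001,"z":0.08,"turn":0},{"grip":0,"x":0.069,"y":-0.001,"z":0.08,"turn":0}]' 60
```

```text
t: 24.65
ee_pos: [0.4823, -0.1533, 0.1094]
tool_rot: [-2.339, 2.096, -0.001]
wrist_force: [5.1, 2.0, 1.7]
width: 0.0104
grip_force: 62.8
```

```bash
python3 -m pendant '[{"grip":0,"x":0,"y":-0.0005,"z":0.004,"turn":0},{"grip":0,"x":0,"y":-0.0005,"z":0.008,"turn":0},{"grip":0,"x":0,"y":-0.0005,"z":0.012,"turn":0},{"grip":0,"x":0,"y":-0.0005,"z":0.015,"turn":0},{"grip":0,"x":0,"y":-0.0005,"z":0.0155,"turn":0},{"grip":0,"x":0,"y":-0.0005,"z":0.0155,"turn":0}]'
```

```text
t: 25.25
ee_pos: [0.4826, -0.1533, 0.0939]
tool_rot: [-2.339, 2.096, -0.001]
wrist_force: [0.4, 2.6, 12.5]
width: 0.0103
grip_force: 64.5
```

Fz of 12.5 N exceeds the spring's 6.3 N, so the stud is fully in. Turn clockwise.

```bash
python3 -m pendant '[{"grip":0,"x":0,"y":0,"z":0,"turn":0.08},{"grip":0,"x":0,"y":0,"z":0,"turn":0.16}]' && python3 -c "
from station import manip
s=manip.sense();print(s['ft_torque'],s['wrist_force'])" && python3 -m pendant '[{"grip":0,"x":0,"y":0,"z":0,"turn":0.14},{"grip":0,"x":0,"y":0,"z":0,"turn":0.28},{"grip":0,"x":0,"y":0,"z":0,"turn":0.42},{"grip":0,"x":0,"y":0,"z":0,"turn":0.56},{"grip":0,"x":0,"y":0,"z":0,"turn":0.7},{"grip":0,"x":0,"y":0,"z":0,"turn":0.84},{"grip":0,"x":0,"y":0,"z":0,"turn":0.98},{"grip":0,"x":0,"y":0,"z":0,"turn":1.12},{"grip":0,"x":0,"y":0,"z":0,"turn":1.26},{"grip":0,"x":0,"y":0,"z":0,"turn":1.38},{"grip":0,"x":0,"y":0,"z":0,"turn":1.42},{"grip":0,"x":0,"y":0,"z":0,"turn":1.42}]'; python3 -c "
from station import manip
s=manip.sense();print(s['ft_torque'],s['wrist_force'],s['joints'])"
```

```text
t: 25.45
ee_pos: [0.4826, -0.1533, 0.0939]
tool_rot: [-2.161, 2.28, -0.001]
wrist_force: [0.8, 3.5, 13.6]
width: 0.0101
grip_force: 64.4
[ 0.63531292 -0.10626305  0.02359069] [ 0.84592376  3.48067476 13.59920241]
t: 26.65
ee_pos: [0.4829, -0.1535, 0.094]
tool_rot: [-0.155, 3.136, -0.001]
wrist_force: [2.0, 1.0, 11.6]
width: 0.0103
grip_force: 64.3
[ 0.28994906 -0.53529235  0.15374556] [ 1.97616283  0.95673084 11.58536226] [-3.07753197e-01  3.10299647e-01 -3.14235725e-01  9.44695829e-01
 -1.32852282e-04 -4.06408335e-01]
```

Torque stayed at the friction level (0.024 N m), then rose at the stop. I ease up, release and withdraw.

```bash
python3 -m pendant '[{"grip":0,"x":0,"y":0,"z":-0.002,"turn":0},{"grip":0,"x":0,"y":0,"z":-0.005,"turn":0},{"grip":0,"x":0,"y":0,"z":-0.005,"turn":0},{"grip":45,"x":0,"y":0,"z":-0.005,"turn":0},{"grip":45,"x":0,"y":0,"z":-0.005,"turn":0},{"grip":45,"x":0,"y":0,"z":-0.005,"turn":0},{"grip":45,"x":0,"y":0,"z":-0.005,"turn":0},{"grip":45,"x":0,"y":0,"z":-0.03,"turn":0},{"grip":45,"x":0,"y":0,"z":-0.06,"turn":0},{"grip":45,"x":-0.03,"y":0,"z":-0.09,"turn":0},{"grip":45,"x":-0.06,"y":0,"z":-0.09,"turn":0},{"grip":45,"x":-0.06,"y":0,"z":-0.09,"turn":0}]'
python3 - <<'E'
from h import *
f,K,E=grab("wrist","w17");g=f.max(2)
o=np.array([.476,-.094]);c,s=np.cos(.11),np.sin(.11)
W=lambda x,y,z:proj(np.append(o+x*np.array([c,s])+y*np.array([-s,c]),z),K,E)
print("flange centre",W(0,-.06,.073).round(0))
for z in(.095,.105,.089):print(z,"ends",W(-.025,-.06,z).round(1),W(.025,-.06,z).round(1))
m=(g<115);b=[x for x in blobs(m,400) if x[1][1]<250];print(b)
cx,cy=W(0,-.06,.095).round().astype(int)
for r in range(cy-50,cy+50,6):print(r,g[r,cx-56:cx+58:4].tolist())
E
```

```text
t: 27.85
ee_pos: [0.5448, -0.147, 0.1838]
tool_rot: [-0.159, 3.136, -0.001]
wrist_force: [-1.3, 0.7, -1.0]
width: 0.0382
grip_force: 0.0
flange centre [274. 122.]
0.095 ends [273.1  81.7] [274.  164.4]
0.105 ends [273.   80.8] [273.9 167.4]
0.089 ends [273.2  82.3] [274.  162.8]
[(np.int32(4616), [274.8, 120.6], [237, 82, 76, 80])]
75 [165, 169, 172, 170, 208, 215, 214, 215, 216, 213, 213, 215, 214, 214, 214, 214, 215, 213, 214, 214, 216, 214, 215, 215, 213, 215, 215, 214, 214]
81 [168, 167, 171, 173, 203, 214, 214, 215, 214, 214, 214, 213, 188, 158, 158, 157, 168, 206, 214, 215, 214, 214, 216, 214, 214, 215, 214, 215, 214]
87 [170, 171, 170, 173, 202, 214, 213, 213, 213, 153, 71, 80, 58, 67, 72, 77, 64, 81, 74, 99, 204, 215, 215, 215, 214, 215, 215, 214, 215]
93 [167, 170, 171, 174, 201, 214, 213, 193, 73, 80, 80, 84, 58, 70, 77, 81, 66, 86, 86, 88, 85, 136, 213, 215, 215, 215, 215, 215, 214]
99 [170, 171, 174, 174, 192, 215, 182, 72, 81, 78, 81, 82, 62, 70, 77, 82, 64, 83, 84, 87, 88, 88, 108, 213, 213, 214, 214, 215, 215]
105 [169, 172, 172, 172, 186, 202, 71, 80, 83, 81, 84, 83, 
[... 889 characters left out ...]
6, 170, 211, 213, 163, 87, 92, 88, 87, 76, 75, 85, 93, 77, 92, 97, 98, 99, 104, 209, 215, 214, 215, 214, 215, 215]
153 [171, 171, 173, 173, 172, 209, 214, 213, 210, 133, 90, 91, 78, 75, 85, 96, 78, 99, 98, 95, 192, 214, 215, 215, 216, 216, 215, 215, 215]
159 [175, 174, 174, 176, 174, 209, 213, 214, 213, 214, 213, 204, 156, 78, 86, 92, 95, 187, 213, 215, 215, 215, 215, 215, 215, 216, 215, 216, 215]
165 [175, 171, 174, 173, 174, 205, 216, 215, 214, 213, 216, 214, 214, 214, 213, 213, 215, 215, 215, 216, 216, 214, 214, 215, 215, 216, 215, 215, 216]
171 [173, 176, 175, 175, 174, 201, 215, 214, 214, 215, 215, 215, 214, 215, 214, 214, 214, 214, 216, 216, 215, 214, 216, 217, 215, 215, 214, 215, 216]
```

The wing now lies along case x (rows 82–161, straight columns). Its span, compared with the earlier view, fits a stud sprung up to about 10 mm. The robot is clear.

```bash
python3 -c "
from station import manip
print(manip.job_done())"
```

```text
the job is handed in; nothing more can be done
None
```

I handed the job in at about 28 s: the tube is clamped in the cradle, the lid is shut, and the stud is turned a quarter turn and sprung up into its notch. The stud's height was read only from its size in the wrist picture, and the hand-in returned no verdict.

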